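# Lock the pocket torch into its bayonet dock

## Task

Put the pocket torch away in its charging dock on the ledge: stand it tail down in the dock's sprung collar, feel for the two slots with a light turning press, push it in against the spring, twist it clockwise (seen from above) to the stop and let go, so that it stays locked upright. Press gently, so that the sprung collar is never driven down to its bottom stop, do not wrench it hard against the stop, and leave the other things on the ledge where they are.

Things in the scene. Friction and masses are not known exactly. Their poses are not given: they have to be found in the camera images.
- torch_mid (a point): centre, half-way up, of the loose pocket torch: 110 mm tall, 130 g, standing on its tail; z runs up its axis to the lens. From its underside: 0-40 mm round tail, 34 mm across, edge bevelled 3 mm; 40-105 mm square-sided body, 38 mm along x, 34 mm along y (grip its flat faces here, across y); then a round lens bezel. A slide switch stands out 5 mm on the +x face.
- torch: the same torch, origin under its tail, same axes
- lug (a point): outer end of one of the torch's two like lugs, on the tail's +x side; the other is opposite, on -x. Each is 9 mm wide, reaches 24 mm from the axis, and spans 8 to 13 mm above the underside. Half a turn of the torch makes no difference to the fit.
- dock: fixed charging dock, origin under its centre: round housing 88 mm across, 40 mm tall; foot 110 mm along its y. In it a steel collar, bore 38 mm, with two opposite slots about 17 mm wide. The collar sits turned at an unknown angle: the line through the slots is within 0.38 rad either way of the dock's x (see it or feel for it; lugs fit within about 0.1 rad). It will not turn under the job's torques.
- collar_top (a point): centre of the collar's top face, 45 mm above the ledge at rest; sinks with the collar; axes are the dock's, NOT turned with the slots. torch_mid is 47 mm above it with the lugs on the top face, 44 mm with lugs in the slots and tail touching the plunger; below 36 mm the lugs can twist under the roof; 39 mm when locked and let go, the lugs sprung up 3 mm into notches.
- plunger (a joint): how far the brass spring plunger in the bore is pressed, m: 0 to 0.012 (torch_mid is then 32 mm above collar_top). It pushes up with 3 N when first touched, plus 0.6 N per mm. The way in is straight down in the slots, then clockwise from above; the stop is 1.09 rad past the slot's middle, the notches take the lugs from 0.92 rad on; over about 1 N m there is wrenching.
- carriage (a joint): how far the sprung collar (slots and plunger together) is pressed down into the housing, m: 0 at rest, 0.008 at its bottom stop. It begins to give at about 3 N, then gives 1 mm per 2 N, and reaches its bottom stop near 19 N.
- ring_dish: bystander: shallow white ceramic bowl, 80 mm across, 22 mm high, origin under its centre
- nail_clipper: bystander: steel nail clipper, 58 x 13 x 13 mm, lying flat along its x
- polish_tin: bystander: round flat metal tin, 72 mm across, 24 mm high
- key_fob: bystander: black fob with a brass key, about 85 x 24 x 10 mm, lying flat
- battery: bystander: steel battery cell, 17 mm across, 34 mm tall, standing
Mind the look-alikes: they are no part of the job. There is more than one size of the dock; the one meant has the size given above.

How it is judged (in metres and radians):
On the way:
1. the torch is pushed into the collar so far that its lugs are under the roof (z of torch_mid in the frame of collar_top below 0.037 m and horizontal distance between torch_mid and collar_top below 0.006 m), for 0.1 s.
At the end, for the whole second after the job is handed in: the torch stands locked in the collar with the lugs sprung up into the end notches: its centre is 37.3 to 41.2 mm above the collar's top face and within 6 mm of its axis, tilted less than 0.09 rad, at rest, the collar sprung back up (pressed down less than 3 mm) (z of torch_mid in the frame of collar_top between 0.0373 and 0.0412 m and horizontal distance between torch_mid and collar_top below 0.006 m and angle between torch_mid's own z axis and vertical below 0.09 rad and value of joint carriage below 0.003 m and linear speed of torch below 0.02 m/s); the robot touches nothing.
It fails at once if the sprung collar is driven down to its bottom stop (more than 7.5 mm) (value of joint carriage above 0.0075 m).
It fails at once if the torch is wrenched or jammed against the dock with more than 80 N (contact force between torch and dock above 80 N).
It fails at once if a bystander (dish, clipper, tin, key fob or battery) is moved by more than 20 mm, or the battery tipped over (distance of any of ring_dish, nail_clipper, polish_tin, key_fob, battery from where it was at the start of the episode above 0.02 m or angle between battery's own z axis and vertical above 0.5 rad).
It also fails if it takes over 72 s, if anything falls off the work surface, if the arm or the gripper's body presses on something with over 40 N, if the wrist force passes 120 N, or if a joint passes its speed limit or range.

## Robot

A 7-joint arm with a two-finger parallel gripper is mounted at the origin on the work surface. World frame = base frame: x ahead of the robot, y to its left, z up, the work surface at z = 0. Lengths are in mm, angles in rad, forces in N, time in s.
With the tool pointing down it reaches from about 425 to 950 mm from the base axis. Payload 4.7 kg.
Tool frame: the origin (TCP) lies at the very end of the fingers, on their centre line; the grasp point (between the pads) lies 19 mm behind it; y points along the fingers, z is the direction in which the jaws open and shut, and the axes are right-handed (so a half turn about y gives the same grasp; the last joint's range is limited). The gripper opens to 85 mm and grips with 20 to 120 N. Pads are 22 mm wide; open, the fingers measure 114 mm over their backs; the gripper's body (76 mm by 85 mm) begins 54 mm behind the grasp point. The pads swing forward as they close: fully open they stand 13 mm farther back than shut.
Start: joints at [-1.138, 0.469, -0.049, 1.532, 0.024, 1.141, -0.082], TCP at [300.718, 604.335, 192.635] pointing down, gripper open.
Joint ranges: [-2.59, 2.59], [-0.33, 1.99], [-1.39, 1.29], [0.1, 2.45], [-1.04, 4.18], [0.21, 1.99], [-2.66, 2.66]. Speed limits (rad/s): [2.57, 2.57, 3.14, 3.14, 3.14, 3.14, 3.14].

## Interface

Orientations are given as a rotation vector (axis times angle).
In Python, from bench import env gives the robot as it stands.
- The arm moves only by the tool send_rows, never from a script. Its argument "plan" is one flat list of numbers, 7 for each row, row after row: the gripper's target within -1 to 1 (fully open at 1, half-way at 0, shut at -1), then the shift along the tool's x, y, z in cm, then the turn, a rotation vector about the tool's x, y, z in degrees. A call has 1 to 12 rows; each row is the pose to reach, as a shift and turn from the pose measured when the call began, along the tool's axes at that moment; what a row does not reach only later rows make up. A row lasts 1/8 s, in which the tool goes at most 62.5 mm and 10.7 degrees, less where a joint would pass 70% of its speed; a pose out of reach is approached as far as the arm can. A call with a gripper value outside its range is refused whole. The fingers move at their own pace and stop on an object; "force" is the grip in N (left out, the last holds). Time passes only in rows, so rows that repeat a pose let the fingers close. It gives the time, the measured TCP pose, the force and the opening at its end, in the units of the state.
- env.state(): the state, without advancing time (a new reading comes with each control period).
- env.capture(name): name is "scene" or "side" or "wrist"; returns the picture (400x640x3 uint8, red, green, blue); there is no depth.
- env.camera_info(name): a dict with "camera_matrix" (3x3 intrinsics, pixels), "dist_coeffs" ([k1, k2, p1, p2, k3] as OpenCV has them; the pictures are not rectified), "cam_to_world" (4x4, takes a point from camera to world coordinates). Camera axes: x right, y down, z forward; pixel columns grow to the right and rows downward; lengths in mm; the calibration is good to about 2 mm. A picture is of the moment at which its call begins: read the wrist's pose just before it. camera_info takes no time and is no camera call; for the wrist camera it gives the pose at the moment of the call.
- env.job_done(): hands the job in, once; it reports no verdict.
The state is a dict: "clock": time; "joint_positions": joint angles; "qd": joint speeds; "joint_efforts": joint torques, N m; "eef_pos": TCP position; "tcp_rot": TCP orientation; "contact_force": force on the tool from outside, world axes, zero at the start; "moment": the same for the moment, N m; "width": finger opening in mm.
Only numpy, scipy, OpenCV 4.12 (cv2) and the standard library are available. Lean on these libraries where they do the work, as an engineer would, in place of code of your own. Each camera call takes 0.05 s, during which the arm holds its last target.

## Working session

There is one attempt and no reset: what is moved stays moved. The work goes in short steps, Python scripts to look and compute and a tool call to move; the robot and the scene stay as the last step left them, time stands still between calls to the robot, and variables do not carry over. Pictures are saved under pics/ and viewed, and the job is handed in when it is done.

Besides the shell and the picture viewer there is one more tool, called after "Emit:" in YAML: its name, and indented under it one key for each argument. send_rows: Moves the arm, as the interface text tells. Its arguments: {"type":"object","properties":{"plan":{"type":"array"},"force":{"type":"number"}},"required":["plan"]}

```bash
ls; mkdir -p pics; python3 - <<'E'
from bench import env
import cv2
print(env.state())
for n in ["scene","side","wrist"]:
    i=env.camera_info(n);print(n,i)
    cv2.imwrite(f"pics/{n}0.png",env.capture(n)[:,:,::-1])
E
```

```text
pics
{'clock': 0.0, 'joint_positions': array([-1.13792212,  0.46943655, -0.0486117 ,  1.53371015,  0.0240606 ,
        1.14101392, -0.08231605]), 'qd': array([ 0.00040961,  0.00153969,  0.00156002,  0.00048601,  0.00034506,
       -0.00075052,  0.00278464]), 'joint_efforts': array([-7.94860680e-04, -5.10298812e+01, -4.79234720e-02, -2.37728637e+01,
        1.04095266e-02,  7.47378945e-03, -6.51135849e-06]), 'eef_pos': array([300.40990293, 603.71080528, 191.55798044]), 'tcp_rot': array([-1.54224623,  0.36251308, -0.36184251]), 'contact_force': array([ 0.44099712, -0.13148337, -0.20064623]), 'moment': array([-0.00962694, -0.00928867,  0.01888429]), 'width': 85.28448985019104}
scene {'camera_matrix': array([[427.49369979,   0.        , 314.35244183],
       [  0.        , 427.49369979, 195.76270086],
       [  0.        ,   0.        ,   1.        ]]), 'dist_coeffs': array([-0.06611257,  0.        ,  0.        ,  0.        ,  0.        ]), 'cam_to_world': array([[-5.16167643e-01,  7.17846777e-01, -4.67190506e-01,
         9.89205596e+02],
       [ 8.56437204e-01,  4.38505140e-01, -2.724
[... 759 characters left out ...]
0000000e+00,  0.00000000e+00,  0.00000000e+00,
         1.00000000e+00]])}
wrist {'camera_matrix': array([[335.527189  ,   0.        , 317.69863832],
       [  0.        , 335.527189  , 200.30907762],
       [  0.        ,   0.        ,   1.        ]]), 'dist_coeffs': array([-0.05186014,  0.        ,  0.        ,  0.        ,  0.        ]), 'cam_to_world': array([[ 4.46418399e-01,  8.54890463e-01,  2.64334842e-01,
         2.31803604e+02],
       [ 8.94819898e-01, -4.25562038e-01, -1.34886259e-01,
         6.38755687e+02],
       [-2.82210191e-03,  2.96747784e-01, -9.54951720e-01,
         3.72739578e+02],
       [ 0.00000000e+00,  0.00000000e+00,  0.00000000e+00,
         1.00000000e+00]])}
```

View pics/scene0.png

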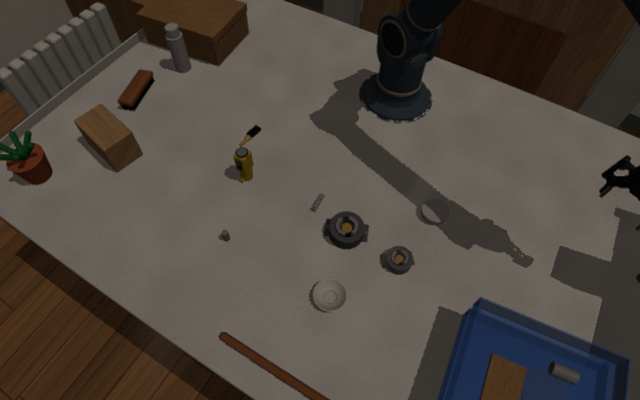

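View pics/side0.png

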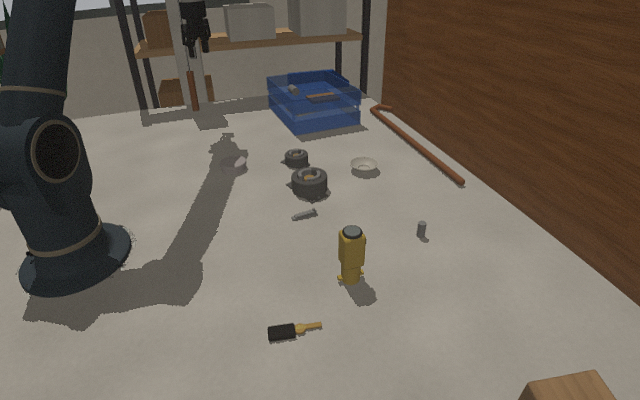

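View pics/wrist0.png

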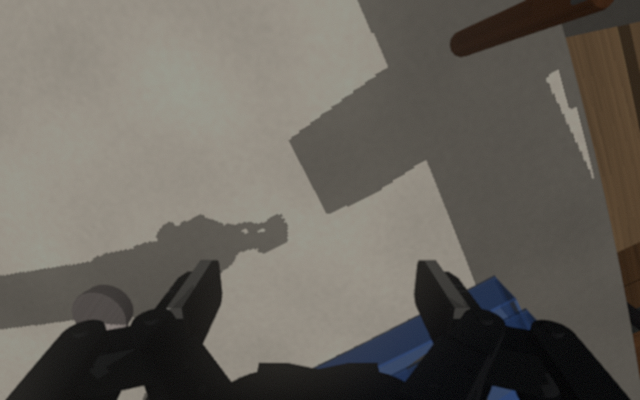

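The scene picture shows the torch at (244,163), a large dock-like ring at (347,229), a small one at (399,259), the clipper at (317,202), the dish at (329,295), the tin at (434,210), the fob at (250,135) and the battery at (224,236). I'll measure the ring sizes and view enlarged crops.

```bash
cat > h.py <<'E'
import numpy as np,cv2
from scipy.spatial.transform import Rotation as R
def ray(i,uv):
    p=cv2.undistortPoints(np.array(uv,float).reshape(-1,1,2),i["camera_matrix"],i["dist_coeffs"]).reshape(-1,2)
    d=np.c_[p,np.ones(len(p))]@i["cam_to_world"][:3,:3].T
    return i["cam_to_world"][:3,3],d
def onz(i,uv,z):
    o,d=ray(i,uv); return o+d*((z-o[2])/d[:,2])[:,None]
def proj(i,P):
    T=np.linalg.inv(i["cam_to_world"]); 
    return cv2.projectPoints(np.array(P,float).reshape(-1,1,3),cv2.Rodrigues(T[:3,:3])[0],T[:3,3],i["camera_matrix"],i["dist_coeffs"])[0].reshape(-1,2)
def crop(im,u0,v0,u1,v1,s,name):
    cv2.imwrite(name,cv2.resize(im[v0:v1,u0:u1],None,fx=s,fy=s,interpolation=cv2.INTER_CUBIC))
E
python3 - <<'E'
from h import *
from bench import env
a=cv2.imread("pics/scene0.png");b=cv2.imread("pics/side0.png")
A=cv2.resize(a[190:290,300:420],None,fx=5,fy=5,interpolation=cv2.INTER_CUBIC);cv2.imwrite("pics/c1.png",A)
crop(a,215,120,275,190,8,"pics/c2.png")
crop(b,270,140,390,295,5,"pics/c3.png")
cv2.imwrite("pics/c3.png",cv2.resize(b[140:295,270:390],(464,600),interpolation=cv2.INTER_CUBIC))
i=env.camera_info("scene")
print(onz(i,[(347,222),(326,222),(367,222),(399,254),(386,254),(412,254)],40).round(1))
print(onz(i,[(242,154)],110),onz(i,[(329,293)],0),onz(i,[(317,202),(434,210),(250,135),(224,240)],5).round())
E
```

```text
[[504.2 100.4  40. ]
 [531.1  56.3  40. ]
 [478.6 142.4  40. ]
 [516.2 246.8  40. ]
 [532.1 220.4  40. ]
 [500.2 273.2  40. ]]
[[ 507.25748927 -204.34799677  110.        ]] [[670.87804613 147.48997718   0.        ]] [[ 474.   -3.    5.]
 [ 336.  271.    5.]
 [ 378. -288.    5.]
 [ 690. -143.    5.]]
```

View pics/c1.png

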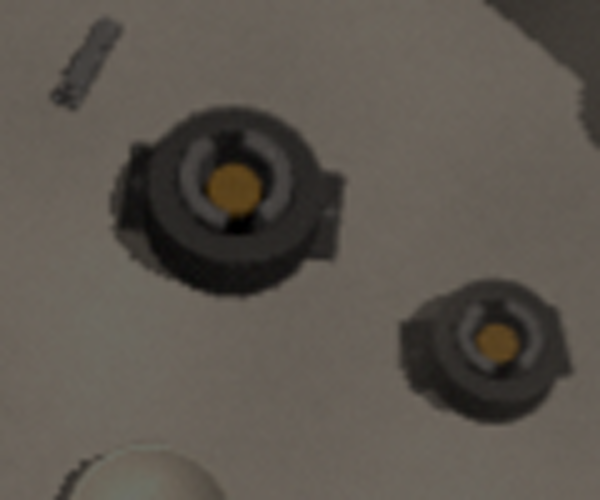

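View pics/c2.png

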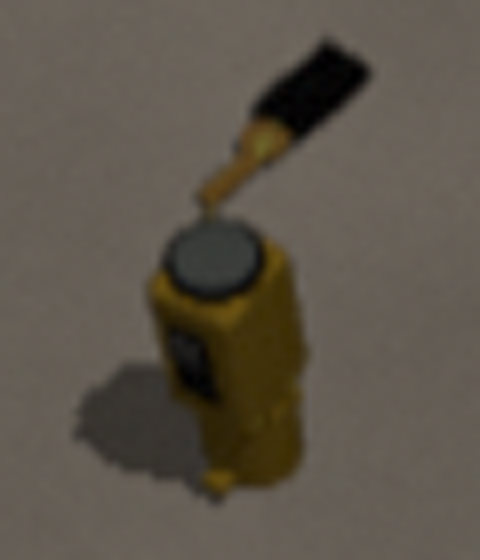

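View pics/c3.png

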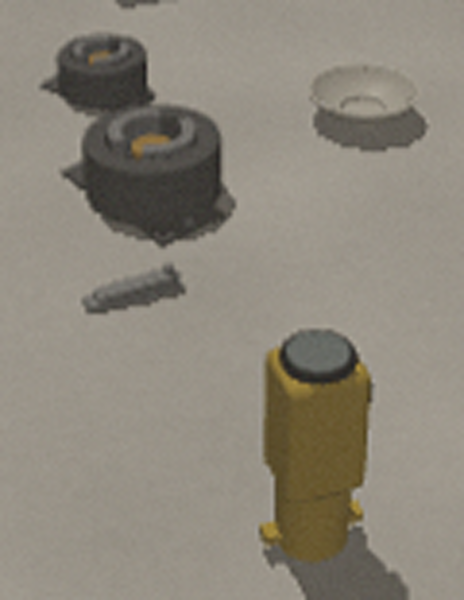

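The large ring at (347,229) measures about 87 mm across, so it matches the 88 mm dock. The one at (399,259) is only about 60 mm, so it is the look-alike. The slots run nearly up-down in the crop. Next I'll estimate the torch pose from both cameras.

```bash
python3 - <<'E'
from h import *
from bench import env
S=env.camera_info("scene");D=env.camera_info("side")
print("lens",onz(S,[(241.6,152.3)],110),onz(D,[(352.5,231.3)],110))
print("lug side",onz(D,[(339.3,277.8),(362.1,272.4)],10.5),"scene lug",onz(S,[(242.1,180.4)],10.5))
f=lambda x,y:(300+x/5,190+y/5)
print("dock slots", onz(S,[f(237,138),f(238,222)],45), "collar edges",onz(S,[f(180,184),f(291,184),f(236,130),f(236,232)],45),"housing",onz(S,[f(148,184),f(326,184)],40))
print("feet",onz(S,[f(340,175),f(330,260),f(135,145),f(120,228)],5))
d=lambda x,y:(270+x/3.867,140+y/3.871)
print("side collar",onz(D,[d(107,130),d(194,130),d(150,107),d(150,155)],45))
print("brass side",onz(D,[d(150,147)],38))
E
```

```text
lens [[ 503.3884141  -208.45191861  110.        ]] [[ 500.52696428 -215.65674252  110.        ]]
lug side [[ 479.67525025 -214.59027854   10.5       ]
 [ 522.79951286 -214.75534951   10.5       ]] scene lug [[ 523.34771822 -208.44342602   10.5       ]]
dock slots [[495.51739009  96.2902841   45.        ]
 [536.00416543 119.01843301  45.        ]] collar edges [[532.4476508   85.01037944  45.        ]
 [504.42778397 131.06058266  45.        ]
 [491.79164004  93.6883337   45.        ]
 [541.22532926 120.78708189  45.        ]] housing [[538.05546948  70.56429609  40.        ]
 [492.8720081  144.82393785  40.        ]]
feet [[465.57931271 143.00463628   5.        ]
 [510.98206929 160.81374447   5.        ]
 [504.64030397  45.19949197   5.        ]
 [549.73711157  62.75131621   5.        ]]
side collar [[487.69186089 110.58842339  45.        ]
 [539.36082178  93.29565903  45.        ]
 [521.31142906 131.02647126  45.        ]
 [504.99227914  72.29079777  45.        ]]
brass side [[510.61572711  93.32178877  38.        ]]
```

```bash
cat >> h.py <<'E'
def Rt(yaw):  # tool z direction at world angle yaw (deg), y down
    a=np.radians(yaw); z=np.array([np.cos(a),np.sin(a),0]); y=np.array([0,0,-1.]); x=np.cross(y,z)
    return np.c_[x,y,z]
def delta(s,pos,yaw=None,Rg=None):
    C=R.from_rotvec(s["tcp_rot"]).as_matrix()
    G=Rt(yaw) if Rg is None else Rg
    sh=C.T@(np.array(pos)-s["eef_pos"])/10
    rv=np.degrees(R.from_matrix(C.T@G).as_rotvec())
    return sh.round(2),rv.round(2)
def yaw(s):
    C=R.from_rotvec(s["tcp_rot"]).as_matrix(); return np.degrees(np.arctan2(C[1,2],C[0,2]))
E
python3 - <<'E'
from h import *
from bench import env
s=env.state();C=R.from_rotvec(s["tcp_rot"]).as_matrix();print(C.round(3),yaw(s))
W=env.camera_info("wrist")["cam_to_world"];print("cam in tool",C.T@(W[:3,3]-s["eef_pos"]),(C.T@W[:3,:3]).round(3))
for y in (yaw(s),90,-90,): print(y,delta(s,(515,100,250),y))
E
```

```text
[[ 0.895 -0.001  0.446]
 [-0.446 -0.001  0.895]
 [ 0.    -1.    -0.001]] 63.54377866612896
cam in tool [ -77.06538547 -181.06980884    0.40178139] [[ 0.001  0.955  0.297]
 [ 0.001 -0.297  0.955]
 [ 1.    -0.001 -0.001]]
63.54377866612896 (array([ 41.65,  -5.76, -35.56]), array([0.09, 0.  , 0.  ]))
90 (array([ 41.65,  -5.76, -35.56]), array([ 8.000e-02, -2.646e+01, -2.000e-02]))
-90 (array([ 41.65,  -5.76, -35.56]), array([2.0000e-02, 1.5354e+02, 1.1000e-01]))
```

```bash
python3 - <<'E'
from h import *
from bench import env
s=env.state();print(delta(s,(550,105,190),90),delta(s,(550,105,120),90))
E
```

```text
(array([ 44.56,   0.23, -33.55]), array([ 8.000e-02, -2.646e+01, -2.000e-02])) (array([ 44.56,   7.23, -33.54]), array([ 8.000e-02, -2.646e+01, -2.000e-02]))
```

Emit:
send_rows:
  plan: [1,44.56,0,-33.55,0,-26.5,0,1,44.56,0,-33.55,0,-26.5,0,1,44.56,0,-33.55,0,-26.5,0,1,44.56,0,-33.55,0,-26.5,0,1,44.56,0,-33.55,0,-26.5,0,1,44.56,0,-33.55,0,-26.5,0,1,44.56,0,-33.55,0,-26.5,0,1,44.56,0,-33.55,0,-26.5,0,1,44.56,0,-33.55,0,-26.5,0,1,44.56,0,-33.55,0,-26.5,0,1,44.56,7.2,-33.55,0,-26.5,0,1,44.56,7.2,-33.55,0,-26.5,0]

```text
clock: 1.65
eef_pos: [546.1, 105.1, 116.8]
tcp_rot: [-1.574, 0.006, 0.009]
contact_force: [0.4, -0.4, -0.2]
width: 85.2
```

```bash
python3 - <<'E'
from h import *
from bench import env
s=env.state();print(s["clock"],s["eef_pos"],yaw(s),s["qd"].round(2),s["joint_positions"].round(2))
import pickle
i=env.camera_info("wrist");im=env.capture("wrist")[:,:,::-1];cv2.imwrite("pics/w1.png",im);pickle.dump(i,open("w1.pkl","wb"))
E
```

```text
1.65 [546.1371916  105.09175047 116.76673771] 90.12059033791964 [ 0.    0.05 -0.    0.   -0.   -0.14  0.01] [-0.32  0.36  0.06  1.9  -0.03  0.9   1.33]
```

View pics/w1.png

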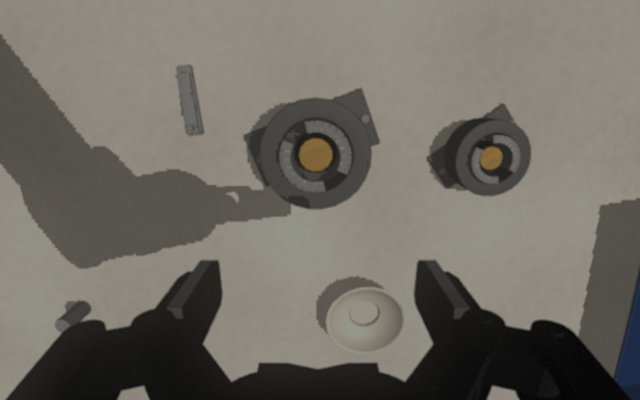

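Wrist view: the big dock's collar is at (316,155) and its slots are at about (294,133) and (333,177). The smaller look-alike is at (491,158). I'll enlarge the big one.

```bash
python3 - <<'E'
from h import *
im=cv2.imread("pics/w1.png")
c=cv2.convertScaleAbs(im,alpha=2.0)
crop(c,260,95,380,215,5,"pics/w1c.png")
E
```

```text
(no output)
```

View pics/w1c.png

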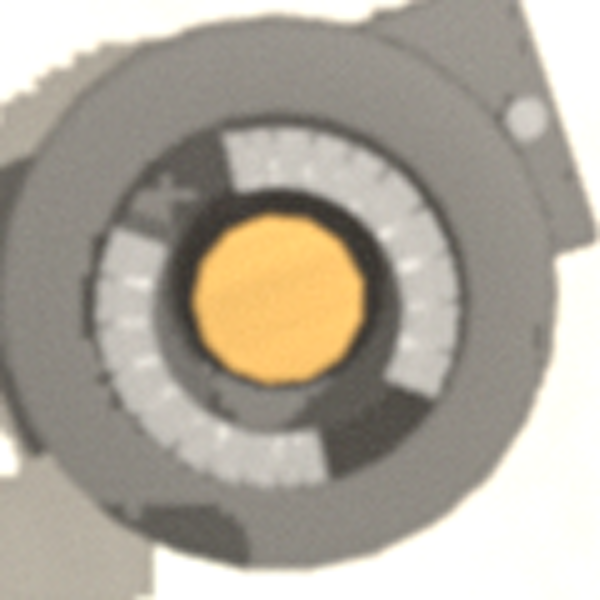

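The enlarged crop shows the collar centred at (278,307). One slot lies between (225,132) and (107,235), the opposite one between (437,395) and (330,478).

```bash
python3 - <<'E'
from h import *
import pickle
i=pickle.load(open("w1.pkl","rb"))
# crop pixel->image with resize centre convention
f=lambda L:[(260-0.5+(x+.5)/5,95-0.5+(y+.5)/5) for x,y in L]
o=onz(i,f([(93,307),(463,307),(278,127),(278,487)]),45);print(o.round(1));c=np.array([(o[0,0]+o[1,0])/2*0+(o[2,0]+o[3,0])/2,(o[0,1]+o[1,1])/2]);print("centre",c, np.linalg.norm(o[0]-o[1]),np.linalg.norm(o[2]-o[3]))
h=onz(i,f([(3,290),(557,290),(280,15)]),40);print("housing",h.round(1))
e=onz(i,f([(225,132),(107,235),(437,395),(330,478),(233,193),(157,240),(388,390),(320,432)]),45)[:,:2];
print(e.round(1),[np.linalg.norm(e[k]-e[k+1]).round(1) for k in (0,2,4,6)])
for a in (0,4):
  m1=(e[a]+e[a+1])/2;m2=(e[a+2]+e[a+3])/2;print(np.degrees(np.arctan2(*(m2-m1)[::-1])),(m1+m2)/2)
  print([np.degrees(np.arctan2(*(m-c)[::-1])) for m in (m1,m2)])
E
```

```text
[[512.   75.4  45. ]
 [511.9 131.6  45. ]
 [485.3 103.5  45. ]
 [540.4 103.5  45. ]]
centre [512.80179453 103.50525671] 56.24440157387418 55.10085769201516
housing [[510.2  60.9  40. ]
 [510.1 146.6  40. ]
 [469.3 103.8  40. ]]
[[486.   95.7]
 [501.1  77.8]
 [525.6 128. ]
 [538.9 111.6]
 [494.9  96.8]
 [501.9  85.3]
 [524.8 120.4]
 [531.5 110. ]] [np.float64(23.4), np.float64(21.1), np.float64(13.4), np.float64(12.4)]
40.514441035108355 [512.89842666 103.29553064]
[np.float64(-138.98630142549575), np.float64(40.012713208154345)]
39.0535050960126 [513.27780793 103.15532526]
[np.float64(-139.22490186255106), np.float64(37.358486230985015)]
```

```bash
python3 - <<'E'
from h import *
from bench import env
s=env.state();print(s["eef_pos"],delta(s,(546,105,190),90),delta(s,(540,-212,190),90))
E
```

```text
[547.28691489 105.2845096  117.59627839] (array([-0.18, -7.24, -0.05]), array([ 0.15,  0.12, -0.4 ])) (array([ -0.85,  -7.15, -31.75]), array([ 0.15,  0.12, -0.4 ]))
```

Emit:
send_rows:
  plan: [1,0,-5,0,0,0,0,1,0,-7.2,-2,0,0,0,1,-0.8,-7.2,-31.7,0,0,0,1,-0.8,-7.2,-31.7,0,0,0,1,-0.8,-7.2,-31.7,0,0,0,1,-0.8,-7.2,-31.7,0,0,0,1,-0.8,-7.2,-31.7,0,0,0,1,-0.8,-7.2,-31.7,0,0,0,1,-0.8,-7.2,-31.7,0,0,0]

```text
clock: 2.82
eef_pos: [541.5, -210.3, 191.9]
tcp_rot: [-1.573, 0.001, 0.007]
contact_force: [-0.2, -0.3, -1.0]
width: 85.4
```

```bash
python3 - <<'E'
from h import *
from bench import env
import pickle
s=env.state();print(s["clock"],s["eef_pos"],yaw(s),s["qd"].round(2),s["joint_positions"].round(2))
i=env.camera_info("wrist");im=env.capture("wrist")[:,:,::-1];cv2.imwrite("pics/w2.png",im);pickle.dump(i,open("w2.pkl","wb"))
E
```

```text
2.825 [ 541.51215568 -210.30768237  191.8919399 ] 90.20991334941137 [-0.02  0.   -0.02  0.01  0.   -0.01  0.  ] [ 0.12  0.32  0.22  1.77 -0.08  1.06  1.94]
```

View pics/w2.png

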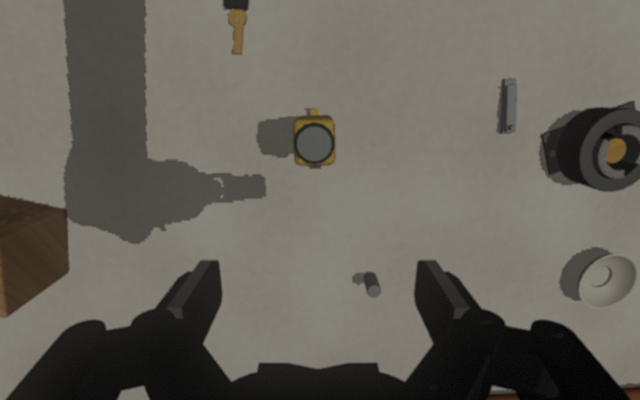

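```bash
python3 - <<'E'
from h import *
im=cv2.imread("pics/w2.png")
c=cv2.convertScaleAbs(im,alpha=2.0)
crop(c,280,100,350,175,8,"pics/w2c.png")
E
```

```text
(no output)
```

View pics/w2c.png

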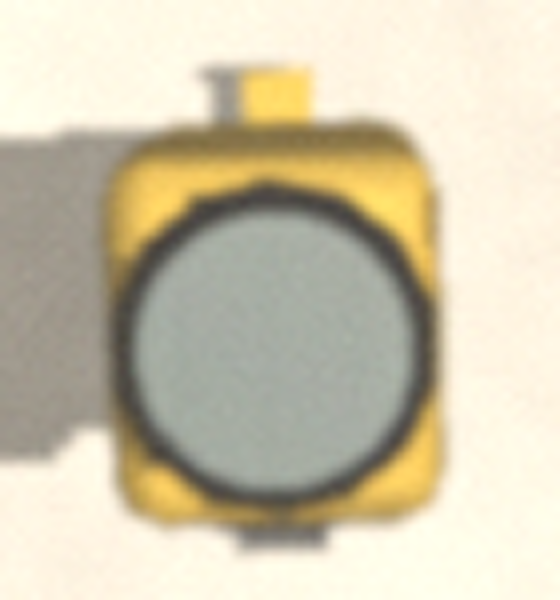

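The crop shows the lens circle centred at (275,344) and the lug tip at (277,68) on the far (-x) side. The switch is at (283,540) on the +x side.

```bash
python3 - <<'E'
from h import *
import pickle
i=pickle.load(open("w2.pkl","rb"))
f=lambda L:[(280-0.5+(x+.5)/8,100-0.5+(y+.5)/8) for x,y in L]
o=onz(i,f([(118,344),(432,344),(275,188),(275,500),(275,344)]),110);print(o.round(1))
c=np.array([(o[2,0]+o[3,0])/2,(o[0,1]+o[1,1])/2])
l=onz(i,f([(277,68)]),13)[0,:2];print(c,l,l-c,"yaw",np.degrees(np.arctan2(*(c-l)[::-1])))
w=onz(i,f([(283,545)]),75)[0,:2];print(w-c,"yaw",np.degrees(np.arctan2(*(w-c)[::-1])))
t=onz(i,f([(113,200),(120,490),(433,180),(441,480)]),105)[:,:2];print(t.round(1))
for a,b in((0,1),(2,3)):print(np.degrees(np.arctan2(*(t[b]-t[a])[::-1])))
print(np.linalg.norm(t[0]-t[2]))
E
```

```text
[[ 498.8 -228.3  110. ]
 [ 498.8 -197.6  110. ]
 [ 483.9 -212.9  110. ]
 [ 514.2 -212.9  110. ]
 [ 498.8 -212.9  110. ]]
[ 499.03878424 -212.93571666] [ 475.2677618  -213.92946165] [-23.77102244  -0.99374499] yaw 2.3938499036347833
[26.77710158  0.43749236] yaw 0.9360324333903398
[[ 485.4 -228.9]
 [ 514.2 -228.7]
 [ 483.4 -197.5]
 [ 513.  -196.3]]
0.43531385612884144
2.4563132200389743
31.410679592865584
```

```bash
python3 - <<'E'
from h import *
from bench import env
s=env.state();print(delta(s,(499,-213,190),91.5),delta(s,(499,-213,57),91.5))
E
```

```text
(array([-4.25,  0.18, -0.32]), array([ 0.11, -1.21, -0.3 ])) (array([-4.19, 13.48, -0.3 ]), array([ 0.11, -1.21, -0.3 ]))
```

Emit:
send_rows:
  plan: [1,-4.2,0.2,-0.3,0.1,-1.2,-0.3,1,-4.2,0.2,-0.3,0.1,-1.2,-0.3,1,-4.2,2.5,-0.3,0.1,-1.2,-0.3,1,-4.2,6,-0.3,0.1,-1.2,-0.3,1,-4.2,9,-0.3,0.1,-1.2,-0.3,1,-4.2,9,-0.3,0.1,-1.2,-0.3]

```text
clock: 3.62
eef_pos: [498.6, -210.8, 100.2]
tcp_rot: [-1.569, -0.02, 0.026]
contact_force: [-0.3, 0.0, 0.1]
width: 85.7
```

```bash
python3 - <<'E'
from h import *
from bench import env
s=env.state();print(s["eef_pos"],delta(s,(499,-213,57),91.5))
cv2.imwrite("pics/w3.png",env.capture("wrist")[:,:,::-1])
s=env.state();print(s["eef_pos"],delta(s,(499,-213,57),91.5))
E
```

```text
[ 498.59381777 -210.77574961  100.24808063] (array([ 0.05,  4.32, -0.23]), array([-0.1 ,  0.15, -0.22]))
[ 499.78680992 -211.62037417  101.80664181] (array([-0.08,  4.48, -0.14]), array([-0.03,  0.12, -0.04]))
```

View pics/w3.png

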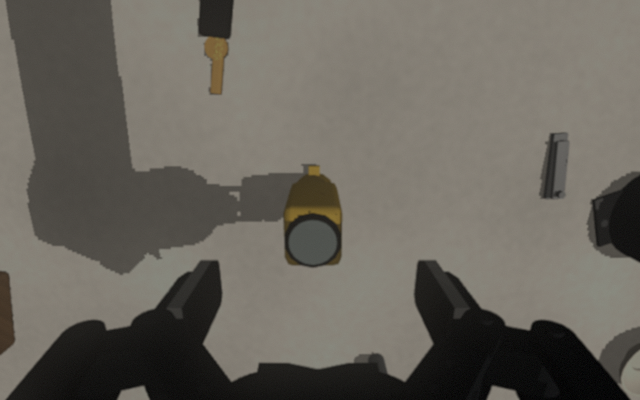

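The torch top at (313,242) is about 2 mm left of the jaw middle at (318), which agrees with the remaining -y shift. I'll finish the descent and grip.

Emit:
send_rows:
  plan: [1,0,2.2,-0.17,0,0,0,1,0,4.4,-0.17,0,0,0,1,0,4.4,-0.17,0,0,0,1,0,4.4,-0.17,0,0,0,-1,0,4.4,-0.17,0,0,0,-1,0,4.4,-0.17,0,0,0,-1,0,4.4,-0.17,0,0,0,-1,0,4.4,-0.17,0,0,0,-1,0,4.4,-0.17,0,0,0,-1,0,4.4,-0.17,0,0,0]
  force: 60

```text
clock: 4.92
eef_pos: [500.6, -213.7, 58.6]
tcp_rot: [-1.571, -0.023, 0.021]
contact_force: [0.7, 0.2, 5.6]
width: 31.9
```

```bash
python3 - <<'E'
from h import *
from bench import env
s=env.state();print(s["clock"],s["eef_pos"],yaw(s),s["width"],s["contact_force"],s["qd"].round(2))
cv2.imwrite("pics/w4.png",env.capture("wrist")[:,:,::-1])
s=env.state();print(s["eef_pos"],delta(s,(499,-213,57),91.5))
E
```

```text
4.925 [ 500.56899698 -213.67444733   58.55251476] 91.60954087826278 31.87701283322257 [0.73172539 0.20029615 5.60095531] [-0.  0.  0. -0.  0.  0.  0.]
[ 500.55817737 -213.64000911   58.54148907] (array([-0.15,  0.15,  0.07]), array([0.  , 0.11, 0.05]))
```

View pics/w4.png

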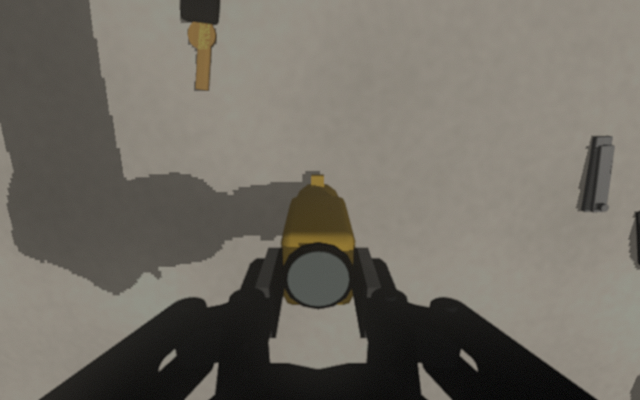

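Gripped with a width of 31.9 mm; the lens is at (318,278). Next I'll check the lens offset in the tool frame and plan the lift.

```bash
python3 - <<'E'
from h import *
from bench import env
s=env.state();i=env.camera_info("wrist")
C=R.from_rotvec(s["tcp_rot"]).as_matrix()
im=cv2.imread("pics/w4.png");crop(cv2.convertScaleAbs(im,alpha=2.0),260,160,380,320,3.7,"pics/w4c.png")
p=onz(i,[(318,277.5)],110)[0];print(p,C.T@(p-s["eef_pos"]))
p=onz(i,[(316,176)],13)[0];print(p)
E
```

```text
[ 499.27481944 -212.91216891  110.        ] [ -1.21500774 -51.45967879   0.76178807]
[ 476.5863526  -214.84931725   13.        ]
```

View pics/w4c.png

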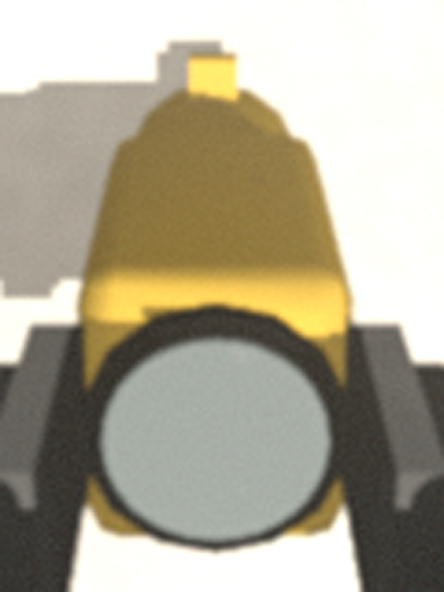

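Emit:
send_rows:
  plan: [-1,0,-3,0,0,0,0,-1,0,-7,0,0,0,0,-1,0,-9,0,0,0,0,-1,0,-9,0,0,0,0]

```text
clock: 5.48
eef_pos: [501.0, -213.8, 149.3]
tcp_rot: [-1.571, -0.024, 0.02]
contact_force: [0.3, 1.3, -1.7]
width: 32.0
```

```bash
python3 - <<'E'
from h import *
from bench import env
s=env.state();print(s["clock"],s["eef_pos"],yaw(s),s["width"],s["contact_force"],s["moment"])
cv2.imwrite("pics/w5.png",env.capture("wrist")[:,:,::-1])
s=env.state();print(s["eef_pos"],delta(s,(514.2,103.4,150),129.6),s["contact_force"])
E
```

```text
5.475 [ 501.02591072 -213.84040663  149.34925972] 91.61126847284908 31.988010885987496 [ 0.2533218   1.33528425 -1.73325248] [0.01048109 0.01741266 0.01423898]
[ 500.00188019 -213.43568469  148.02683961] (array([ 2.31, -0.19, 31.63]), array([-1.000e-02, -3.798e+01,  2.000e-02])) [-0.18840899 -1.50677932 -2.60061203]
```

View pics/w5.png

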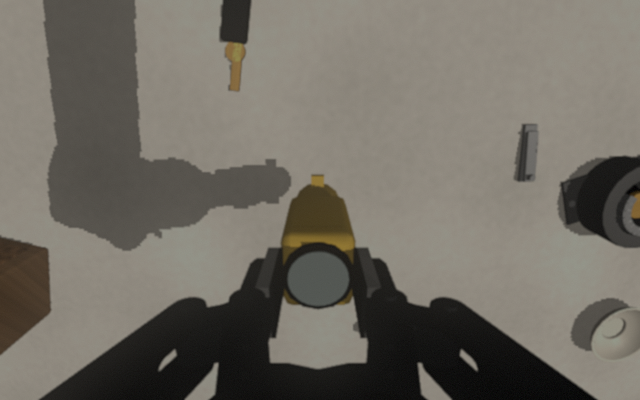

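Emit:
send_rows:
  plan: [-1,2.3,-0.2,31.6,0,-38,0,-1,2.3,-0.2,31.6,0,-38,0,-1,2.3,-0.2,31.6,0,-38,0,-1,2.3,-0.2,31.6,0,-38,0,-1,2.3,-0.2,31.6,0,-38,0,-1,2.3,-0.2,31.6,0,-38,0,-1,2.3,-0.2,31.6,0,-38,0,-1,2.3,1.5,31.6,0,-38,0,-1,2.3,3,31.6,0,-38,0,-1,2.3,3,31.6,0,-38,0,-1,2.3,3,31.6,0,-38,0]

```text
clock: 6.9
eef_pos: [514.4, 102.5, 118.3]
tcp_rot: [-1.502, -0.541, 0.54]
contact_force: [0.1, -0.2, -1.8]
width: 32.0
```

```bash
python3 - <<'E'
from h import *
from bench import env
s=env.state();print(s["clock"],s["eef_pos"],yaw(s),s["width"],s["contact_force"],s["moment"],s["joint_positions"].round(2))
a=env.capture("scene")[:,:,::-1];b=env.capture("side")[:,:,::-1];w=env.capture("wrist")[:,:,::-1]
A=cv2.resize(cv2.convertScaleAbs(a[160:260,300:400],alpha=2),(400,400),interpolation=2)
B=cv2.resize(cv2.convertScaleAbs(b[110:210,265:365],alpha=1.6),(400,400),interpolation=2)
cv2.imwrite("pics/d6.png",np.hstack([A,B]));cv2.imwrite("pics/w6.png",w)
s=env.state();print(s["eef_pos"],delta(s,(514.0,103.3,105),129.6),s["contact_force"])
E
```

```text
6.9 [514.42071394 102.52574663 118.26423241] 129.54986470785417 32.000549830791066 [ 0.10902675 -0.18780755 -1.75132856] [-0.00056854 -0.00533837 -0.05476755] [-0.23  0.31 -0.05  1.97  0.02  0.87  1.96]
[514.65629794 103.11558619 118.74136466] (array([-0.04,  1.37,  0.06]), array([0.03, 0.  , 0.1 ])) [-1.01786369 -0.61050727 -2.17001353]
```

View pics/d6.png

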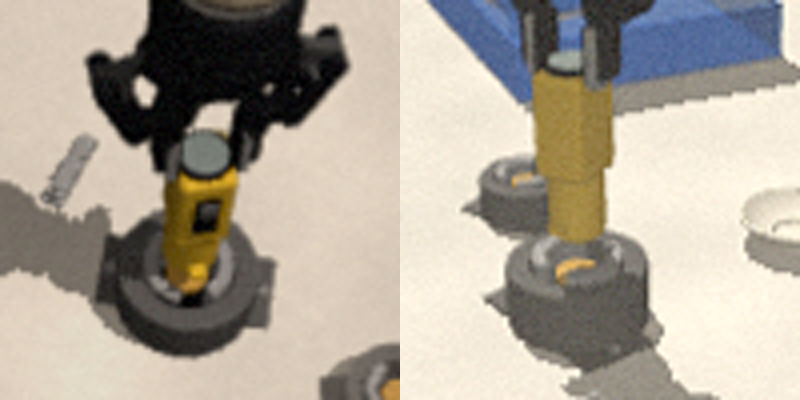

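View pics/w6.png

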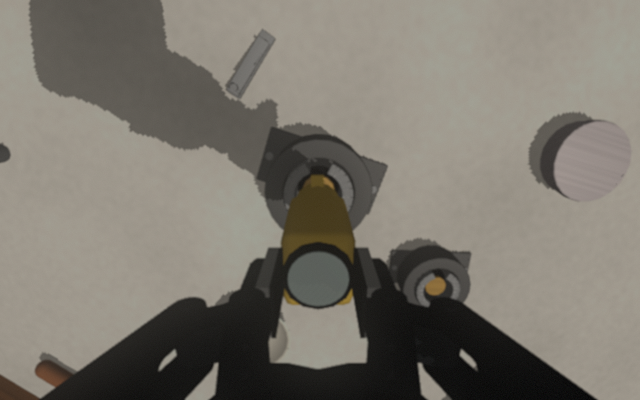

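The side view shows the tail hanging just above the collar. In the wrist view the near lug at (319,180) points at the slot. One enlarged check.

```bash
python3 - <<'E'
from h import *
from bench import env
im=cv2.imread("pics/w6.png");crop(cv2.convertScaleAbs(im,alpha=2.2),255,120,385,250,4.6,"pics/w6c.png")
i=env.camera_info("wrist");s=env.state()
C=R.from_rotvec(s["tcp_rot"]).as_matrix()
# predicted collar circle & slot centre line for dock (513,102.8)
for c in ((513,103.3),(513,102.6)):
  print(proj(i,[[c[0]-27.5*np.cos(np.radians(a)),c[1]-27.5*np.sin(np.radians(a)),45] for a in (39.5,39.5-90,39.5+90)]).round(1))
E
```

```text
[[317.9 160.9]
 [352.5 195.3]
 [283.1 195.2]]
[[317.2 160.3]
 [351.9 194.7]
 [282.4 194.7]]
```

View pics/w6c.png

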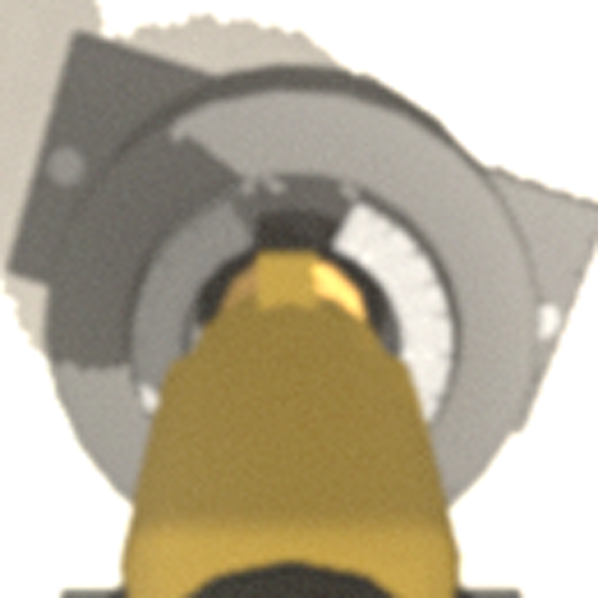

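Emit:
send_rows:
  plan: [-1,-0.04,0.7,0.1,0,0,0,-1,-0.04,1.3,0.1,0,0,0,-1,-0.04,1.8,0.1,0,0,0,-1,-0.04,2.2,0.1,0,0,0,-1,-0.04,2.2,0.1,0,0,0]

```text
clock: 7.68
eef_pos: [513.4, 103.6, 96.3]
tcp_rot: [-1.502, -0.542, 0.54]
contact_force: [0.4, -0.5, -0.8]
width: 32.0
```

```bash
python3 - <<'E'
from h import *
from bench import env
s=env.state();print(s["clock"],s["eef_pos"],yaw(s),s["width"],s["contact_force"],s["moment"])
b=env.capture("side")[:,:,::-1];w=env.capture("wrist")[:,:,::-1]
A=cv2.resize(cv2.convertScaleAbs(w[120:250,255:385],alpha=2),(400,400),interpolation=2)
B=cv2.resize(cv2.convertScaleAbs(b[130:210,275:355],alpha=1.6),(400,400),interpolation=2)
cv2.imwrite("pics/d7.png",np.hstack([A,B]))
s=env.state();print(s["eef_pos"],s["contact_force"],s["moment"])
E
```

```text
7.675 [513.44543624 103.56533997  96.27927727] 129.60603974997602 31.979856248748323 [ 0.42026863 -0.53724804 -0.79947547] [0.04415193 0.01998152 0.00849694]
[513.79731511 103.66907436  96.71729228] [-0.58766283  0.602565   -0.7148785 ] [ 0.04563801 -0.03480036  0.02577602]
```

View pics/d7.png

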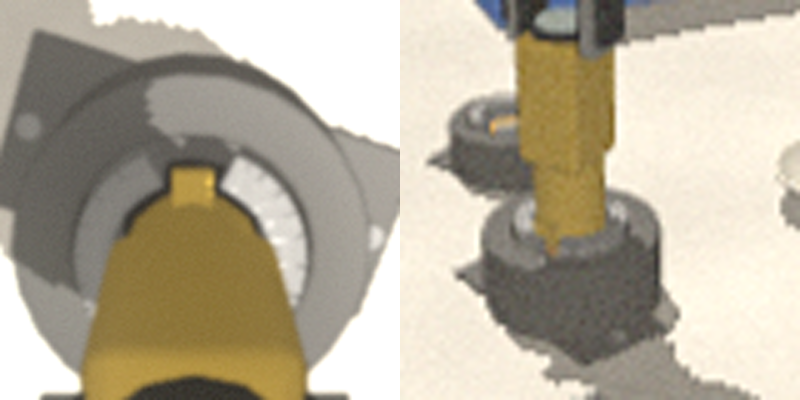

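The tail is in the bore without contact and the lug at (193,185) sits between the slot edges. I'll press on in small steps and watch the force.

Emit:
send_rows:
  plan: [-1,0,0.2,0,0,0,0,-1,0,0.4,0,0,0,0,-1,0,0.6,0,0,0,0,-1,0,0.6,0,0,0,0]

```text
clock: 8.28
eef_pos: [514.1, 103.8, 91.0]
tcp_rot: [-1.502, -0.543, 0.539]
contact_force: [-0.8, -0.0, 1.6]
width: 32.1
```

```bash
python3 - <<'E'
from h import *
from bench import env
s=env.state();print(s["clock"],s["eef_pos"],yaw(s),s["width"],s["contact_force"],s["moment"])
E
```

```text
8.275 [514.1334351  103.80238385  91.03788087] 129.60322819503372 32.11802259038007 [-0.83651896 -0.00603568  1.57594263] [0.0520123  0.10821785 0.02744663]
```

Emit:
send_rows:
  plan: [-1,0,0.2,0,0,0,0,-1,0,0.4,0,0,0,0,-1,0,0.6,0,0,0,0,-1,0,0.8,0,0,0,0,-1,0,0.8,0,0,0,0,-1,0,0.8,0,0,0,0]

```text
clock: 9.02
eef_pos: [514.4, 103.9, 83.3]
tcp_rot: [-1.502, -0.543, 0.538]
contact_force: [-0.9, -0.5, 6.2]
width: 31.7
```

```bash
python3 - <<'E'
from h import *
from bench import env
s=env.state();print(s["clock"],s["eef_pos"],yaw(s),s["width"],s["contact_force"],s["moment"])
w=env.capture("wrist")[:,:,::-1];b=env.capture("side")[:,:,::-1]
A=cv2.resize(cv2.convertScaleAbs(w[120:250,255:385],alpha=2),(400,400),interpolation=2)
B=cv2.resize(cv2.convertScaleAbs(b[130:210,275:355],alpha=1.6),(400,400),interpolation=2)
cv2.imwrite("pics/d8.png",np.hstack([A,B]))
s=env.state();print(s["eef_pos"],s["contact_force"])
E
```

```text
9.025 [514.41069719 103.85974367  83.29517246] 129.59681517473774 31.67057184690751 [-0.92136571 -0.47838675  6.18788152] [ 0.03724812  0.3193588  -0.04402567]
[514.42729266 103.85982591  83.305476  ] [-1.33780865 -0.43090343  5.61281511]
```

View pics/d8.png

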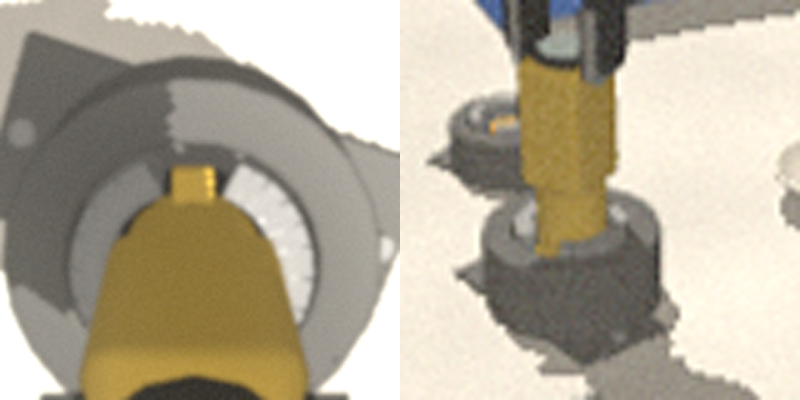

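Emit:
send_rows:
  plan: [-1,0,0.2,0,0,0,0,-1,0,0.4,0,0,0,0,-1,0,0.4,0,0,0,0,-1,0,0.4,0,0,0,0]

```text
clock: 9.62
eef_pos: [514.6, 104.0, 79.8]
tcp_rot: [-1.502, -0.544, 0.538]
contact_force: [-0.7, -0.2, 6.3]
width: 32.4
```

```bash
python3 - <<'E'
from h import *
from bench import env
s=env.state();print(s["clock"],s["eef_pos"],yaw(s),s["width"],s["contact_force"],s["moment"])
# tool y turn sign
C=R.from_rotvec(s["tcp_rot"]).as_matrix();n=C@R.from_rotvec([0,np.radians(10),0]).as_matrix();print(np.degrees(np.arctan2(n[1,2],n[0,2])),C[:,1])
E
```

```text
9.625 [514.63408681 104.01720568  79.75500841] 129.59861732640098 32.36314831911316 [-0.69619351 -0.20504542  6.29243379] [-0.06221834  0.49690022 -0.02749413]
119.59866717673728 [ 0.00316518  0.00117497 -0.9999943 ]
```

Emit:
send_rows:
  plan: [-1,0,0.05,-0.02,0,7,0,-1,0,0.05,-0.03,0,14,0,-1,-0.01,0.05,-0.05,0,21,0,-1,-0.02,0.05,-0.06,0,28,0,-1,-0.02,0.05,-0.07,0,35,0,-1,-0.03,0.05,-0.08,0,40,0,-1,-0.03,0.05,-0.08,0,40,0]

```text
clock: 10.5
eef_pos: [515.7, 103.7, 79.9]
tcp_rot: [-1.569, 0.002, -0.01]
contact_force: [-0.9, 1.3, 6.8]
width: 32.1
```

```bash
python3 - <<'E'
from h import *
from bench import env
s=env.state();print(s["clock"],s["eef_pos"],yaw(s),s["width"],s["contact_force"],s["moment"])
w=env.capture("wrist")[:,:,::-1];b=env.capture("side")[:,:,::-1]
A=cv2.resize(cv2.convertScaleAbs(w[120:320,220:420],alpha=2),(400,400),interpolation=2)
B=cv2.resize(cv2.convertScaleAbs(b[130:210,275:355],alpha=1.6),(400,400),interpolation=2)
cv2.imwrite("pics/d9.png",np.hstack([A,B]))
E
```

```text
10.5 [515.68414801 103.6866695   79.92421137] 89.57679218630788 32.10588681882747 [-0.87316705  1.3290549   6.80588095] [ 0.10524262  0.29830403 -0.03578993]
```

View pics/d9.png

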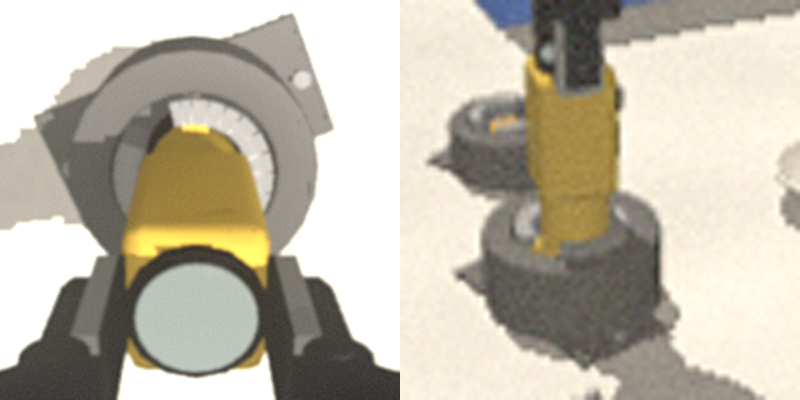

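The gripper and torch have turned 40° together with almost no moment. The slot at (160,135) is now empty and the lug has gone under the collar's roof. I'll twist on towards the stop.

Emit:
send_rows:
  plan: [-1,0,0.05,-0.01,0,5,0,-1,0,0.05,-0.02,0,10,0,-1,-0.01,0.05,-0.02,0,14,0,-1,-0.01,0.05,-0.03,0,18,0,-1,-0.01,0.05,-0.03,0,18,0]

```text
clock: 11.22
eef_pos: [515.9, 103.9, 79.9]
tcp_rot: [-1.553, 0.248, -0.256]
contact_force: [-0.9, 1.0, 7.3]
width: 31.9
```

```bash
python3 - <<'E'
from h import *
from bench import env
s=env.state();print(s["clock"],s["eef_pos"],yaw(s),s["width"],s["contact_force"],s["moment"])
E
```

```text
11.225 [515.868065   103.86144337  79.91713006] 71.60190646009532 31.876426130471327 [-0.94722919  0.9966629   7.32990033] [0.13229966 0.4708624  0.00580349]
```

Emit:
send_rows:
  plan: [-1,0,0.05,0,0,1,0,-1,0,0.05,0,0,2,0,-1,0,0.05,0,0,2,0]

```text
clock: 11.6
eef_pos: [515.8, 103.7, 79.8]
tcp_rot: [-1.55, 0.275, -0.282]
contact_force: [-2.3, -0.1, 7.4]
width: 32.1
```

```bash
python3 - <<'E'
from h import *
from bench import env
s=env.state();print(s["clock"],s["eef_pos"],yaw(s),s["width"],s["contact_force"],s["moment"])
E
```

```text
11.6 [515.82462823 103.74221288  79.81106526] 69.64646051978625 32.06585369895777 [-2.34629409 -0.10120677  7.41758416] [-0.0986664   0.51376453  0.10362447]
```

Emit:
send_rows:
  plan: [-1,0,0.05,0,0,1,0,-1,0,0.05,0,0,1.5,0,-1,0,0.05,0,0,1.5,0]

```text
clock: 11.98
eef_pos: [515.7, 103.4, 79.6]
tcp_rot: [-1.548, 0.295, -0.302]
contact_force: [-2.7, -0.5, 6.6]
width: 31.9
```

```bash
python3 - <<'E'
from h import *
from bench import env
s=env.state();print(s["clock"],s["eef_pos"],yaw(s),s["width"],s["contact_force"],s["moment"])
E
```

```text
11.975 [515.65578017 103.38171314  79.64634289] 68.1894644425471 31.91435463175994 [-2.70901727 -0.4619348   6.56716857] [-0.26554076  0.58186053  0.13012769]
```

Emit:
send_rows:
  plan: [-1,0,0.03,0,0,1,0,-1,0,0.03,0,0,1.5,0,-1,0,0.03,0,0,1.5,0]

```text
clock: 12.35
eef_pos: [515.4, 103.0, 79.7]
tcp_rot: [-1.546, 0.315, -0.322]
contact_force: [-2.5, -0.7, 7.1]
width: 31.5
```

```bash
python3 - <<'E'
from h import *
from bench import env
s=env.state();print(s["clock"],s["eef_pos"],yaw(s),s["width"],s["contact_force"],s["moment"])
w=env.capture("wrist")[:,:,::-1]
cv2.imwrite("pics/w10.png",w)
E
```

```text
12.35 [515.42799729 103.01688851  79.71295004] 66.74216674607048 31.454160153996895 [-2.4854337  -0.65558617  7.14016977] [-0.31291394  0.65993972  0.18229528]
```

View pics/w10.png

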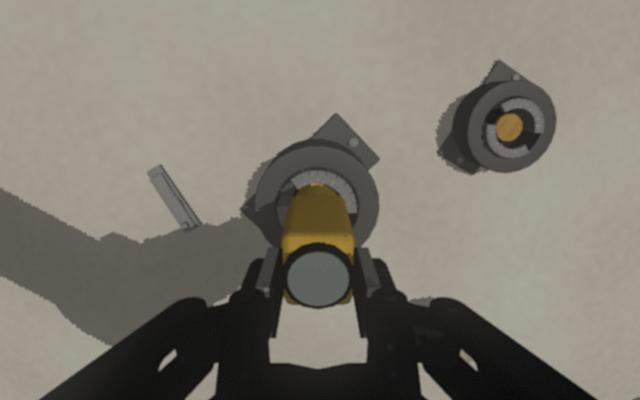

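Emit:
send_rows:
  plan: [-1,0,-0.2,0,0,-0.5,0,-1,0,-0.4,0,0,-0.5,0,-1,0,-0.6,0,0,-0.5,0,-1,0,-0.75,0,0,-0.5,0,-1,0,-0.75,0,0,-0.5,0]

```text
clock: 13.02
eef_pos: [515.1, 102.9, 87.0]
tcp_rot: [-1.547, 0.309, -0.314]
contact_force: [-0.6, -0.2, 1.9]
width: 31.9
```

```bash
python3 - <<'E'
from h import *
from bench import env
s=env.state();print(s["clock"],s["eef_pos"],yaw(s),s["width"],s["contact_force"],s["moment"])
E
```

```text
13.025 [515.13304866 102.91481758  87.04382712] 67.24485687055409 31.92132529637455 [-0.61972501 -0.22981842  1.94197138] [-0.00095916  0.36567812  0.12578182]
```

Emit:
send_rows:
  plan: [-1,0,-0.1,0,0,0,0,-1,0,-0.18,0,0,0,0,-1,0,-0.18,0,0,0,0]

```text
clock: 13.4
eef_pos: [514.6, 102.9, 87.8]
tcp_rot: [-1.548, 0.309, -0.314]
contact_force: [0.8, 0.7, -8.5]
width: 31.7
```

```bash
python3 - <<'E'
from h import *
from bench import env
s=env.state();print(s["clock"],s["eef_pos"],yaw(s),s["width"],s["contact_force"],s["moment"])
E
```

```text
13.4 [514.60282708 102.89601532  87.81927586] 67.24658658406712 31.724472547964066 [ 0.81017721  0.71043277 -8.47862517] [ 0.2138756  -0.2723847   0.09428689]
```

The collar resists a pull of about 7 N at TCP z 87.8, so the torch is locked. I'll relax and release.

Emit:
send_rows:
  plan: [-1,0,0.06,0,0,0,0,0,0,0.06,0,0,0,0,1,0,0.06,0,0,0,0,1,0,0.06,0,0,0,0,1,0,0.06,0,0,0,0,1,0,0.06,0,0,0,0,1,0,0.06,0,0,0,0]

```text
clock: 14.28
eef_pos: [514.6, 102.9, 87.2]
tcp_rot: [-1.548, 0.309, -0.314]
contact_force: [-0.4, 1.0, 0.3]
width: 85.4
```

```bash
python3 - <<'E'
from h import *
from bench import env
s=env.state();print(s["clock"],s["eef_pos"],yaw(s),s["width"],s["contact_force"],s["moment"])
w=env.capture("wrist")[:,:,::-1]
cv2.imwrite("pics/w11.png",w)
E
```

```text
14.275 [514.6134449  102.89144353  87.24163207] 67.24715045333144 85.35703047376839 [-0.38707796  0.95507089  0.28937086] [-0.01535114  0.01647257  0.01563539]
```

View pics/w11.png

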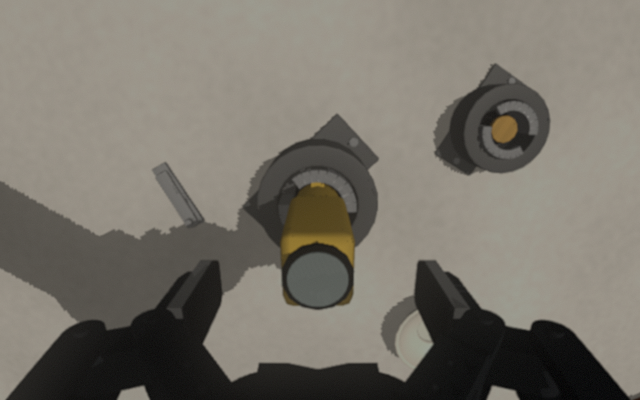

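The jaws are open and clear on both sides, and the torch stands at (318,278). I'll retreat straight up.

Emit:
send_rows:
  plan: [1,0,-3,0,0,0,0,1,0,-8,0,0,0,0,1,0,-13,0,0,0,0,1,-4,-15,0,0,0,0,1,-6,-15,0,0,0,0,1,-6,-15,0,0,0,0,1,-6,-15,0,0,0,0]

```text
clock: 15.2
eef_pos: [459.0, 125.4, 236.1]
tcp_rot: [-1.549, 0.311, -0.313]
contact_force: [-0.5, -0.2, 0.5]
width: 85.5
```

```bash
python3 - <<'E'
from h import *
from bench import env
s=env.state();print(s["clock"],s["eef_pos"])
a=env.capture("scene")[:,:,::-1];b=env.capture("side")[:,:,::-1]
cv2.imwrite("pics/s12.png",a)
A=cv2.resize(cv2.convertScaleAbs(a[160:260,300:400],alpha=2),(400,400),interpolation=2)
B=cv2.resize(cv2.convertScaleAbs(b[110:210,265:365],alpha=1.6),(400,400),interpolation=2)
cv2.imwrite("pics/d12.png",np.hstack([A,B]))
S=env.camera_info("scene");D=env.camera_info("side")
for n,i in(("scene",S),("side",D)): print(n,"predicted lens centre/base",proj(i,[(513,103.3,139),(513,103.3,45)]).round(1))
E
```

```text
15.2 [459.02622217 125.43080849 236.0974962 ]
scene predicted lens centre/base [[349.5 204. ]
 [346.5 224.2]]
side predicted lens centre/base [[307.3 137.6]
 [308.5 173.4]]
```

View pics/d12.png

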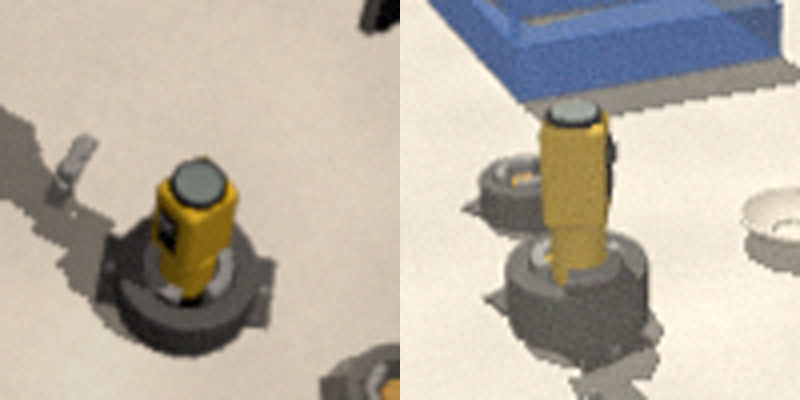

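View pics/s12.png

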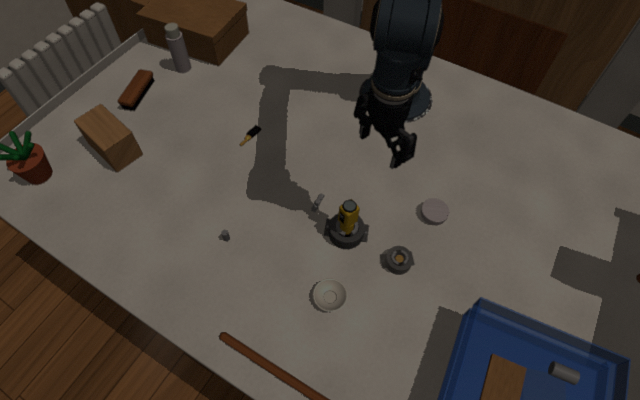

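The lens is seen at scene (350,205.5) and side (308.7,138.2). The predictions for a locked upright torch are (349.5,204) and (307.3,137.6), within 2 px. The bystanders are at their old pixels, so I'll hand in.

```bash
python3 - <<'E'
from bench import env
print(env.job_done()); print(env.state()["clock"])
E
```

```text
the job is handed in; nothing more can be done
None
the job is handed in; nothing more can be done
```

The torch is standing locked in the large (88 mm) dock, and I handed the job in at about 15 s of the 72 s allowed. No verdict came back.

**What I did:** I lowered the torch straight into slots that the wrist camera put at about 39.5°. I did not need a turning search, because the lugs went in on the first press. I pushed it in until the spring resisted with about 8–9 N. I then twisted it clockwise about 63°, until the moment began to rise (0.18 N m, well under the wrenching limit), and let go. From the forces and heights I estimate the collar sank about 3 mm, well short of its bottom stop.

**Last checks:**
- **Locked:** before release, pulling the torch up met about 7 N of resistance at the locked height.
- **Position:** after I backed the arm away, the lens appeared within 2 px of where a locked, upright torch should be, in both the scene and side cameras.
- **Bystanders:** the dish, clipper, tin, fob and battery all looked unmoved in the scene picture, compared by eye.

**Disagreement:** the scene camera first placed the dock about 3–4 mm away from where the wrist camera did. I used the wrist camera's position, and the insertion confirmed it.

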